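Crack loose the left-hand gas cap

ROBOT

A 7-joint arm with a two-finger parallel gripper is mounted at the origin on the work surface. World frame = base frame: x ahead of the robot, y to its left, z up, the work surface at z = 0. Lengths are in m, angles in rad, forces in N, time in s.
With the tool pointing down it reaches from about 0.425 to 1.025 m from the base axis. Payload 3.6 kg.
Tool frame: the origin (TCP) lies at the very end of the fingers, on their centre line; the grasp point (between the pads) lies 19 mm behind it (manip.hold_point_z is the distance from the TCP to the grasp point, in m); z points along the fingers, y is the line along which they close (so a half turn about z gives the same grasp; the last joint's range is limited). The gripper opens to 85 mm and grips with 20 to 120 N. Pads are 22 mm wide; open, the fingers measure 114 mm over their backs; the gripper's body (76 mm by 85 mm) begins 54 mm behind the grasp point. The pads swing forward as they close: fully open they stand 13 mm farther back than shut.
Start: joints at [1.056, 0.591, 0.048, 1.609, -0.033, 0.943, -0.034], TCP at [0.296, -0.662, 0.231] pointing down, gripper open.
Joint ranges: [-2.69, 2.69], [-0.47, 2.24], [-1.27, 1.36], [0.19, 2.51], [-1.53, 4.68], [0.08, 2.07], [-3.09, 3.09]. Speed limits (rad/s): [2.57, 2.57, 3.14, 3.14, 3.14, 3.14, 3.14].

INTERFACE

Orientations are given as a unit quaternion [w, x, y, z].
In Python, from workcell import manip gives the robot as it stands.
- The arm moves only by the shell command python3 -m creep 'ROWS' [FORCE]. ROWS is JSON, a list of rows, each a list of 5 numbers: the finger opening in cm, from 0 to 8.54, then the shift along the tool's x, y, z in cm, then the turn about the tool's z in rad. A call has 1 to 20 rows; each row is the pose to reach, as a shift and turn from the pose commanded when the call began, along the tool's axes at that moment; what a row does not reach only later rows make up. A row lasts 1/12 s, in which the tool goes at most 41.7 mm and 7.16 degrees, less where a joint would pass 70% of its speed; a pose out of reach is approached as far as the arm can. A call with a gripper value outside its range is refused whole. The fingers move at their own pace and stop on an object; FORCE is the grip in N (left out, the last holds). Time passes only in rows, so rows that repeat a pose let the fingers close. It gives the time, the measured TCP pose, the force, the opening and the grip force at its end, in the units of the state.
- manip.read_state(): the state, without advancing time (a new reading comes with each control period).
- manip.camera(name): name is "side" or "top" or "wrist"; returns a dict with "frame" (420x560x3 uint8, red, green, blue), "depth" (420x560 float32, m along the optical axis (not along the pixel's ray), 0 where there is no reading), "vfov" (degrees; the focal length in pixels is half the picture's height over the tangent of half this angle, whatever the lens; pixels are square), "cx", "cy" (the principal point, pixels), "camera_from_world" (4x4, takes a point from world to camera coordinates); the wrist camera has in their place "hand_eye" (4x4, takes a point from camera to tool coordinates, whose origin is the TCP and whose axes are the flange's). Camera axes: x right, y up, looking along -z (the intrinsics and any distortion apply to the point x, -y, -z); pixel columns grow to the right and rows downward; lengths in m; the calibration is good to about 2 mm. A picture is of the moment at which its call begins: read the wrist's pose just before it.
- manip.finish_job(): hands the job in; it is judged then, once.
The state is a dict: "t": time; "joint_positions": joint angles; "joint_vel": joint speeds; "effort": joint torques, N m; "position": TCP position; "eef_rot": TCP orientation; "force": force on the tool from outside, world axes, zero at the start; "ft_torque": the same for the moment, N m; "width": opening from 0.0 (shut) to 1.0 (fully open); "grasp_force": force on a finger pad.
Only numpy, scipy, OpenCV 4.12 (cv2) and the standard library are available. Lean on these libraries where they do the work, as an engineer would, in place of code of your own. Each camera call takes 0.05 s, during which the arm holds its last target. There are 200 camera calls.

TASK

Two winged brass caps close the gas outlets on the glass worker's bench. Loosen the fuel gas cap, the one with the notched collar: its thread is left-handed, so turn it clockwise seen from above, by an eighth to a quarter of a turn, and let go of it. Leave the cap with the smooth round collar tight.

Things in the scene. Friction and masses are not known exactly. Their poses are not given: they have to be found in the camera images.
- notched_cap (a joint): Turn of the fuel gas cap, left-hand thread, upright axis, in rad: 0 at the start (tight on its seat, a hard stop against counter-clockwise), growing as it turns CLOCKWISE seen from above (loosening), up to 3. Clockwise it turns against an even drag of about 0.25 N m and stays where it is left; it neither rises nor comes off. Its outlet is fixed to the bench.
- notched_grip (a point): Brass cap; collar with 6 lobes and deep notches, 52 mm across, top 84 mm above bench; on it one upright wing: flat bar 56 long, 12 thick, from 84 to 120 mm above bench. Point on the axis, mid-thickness, 108 mm above bench: the grip point. Turns with the cap: x level along the wing, y across it, z up. Below: steel post, 84 mm round foot, brass side stub.
- smooth_cap (a joint): Turn of the oxygen cap on the other outlet, ordinary right-hand thread, in rad: 0 at the start (tight), growing as it turns counter-clockwise seen from above. To be left alone.
- smooth_grip (a point): The oxygen cap, 200 mm or more from the other: same brass, outlet, wing and heights, but its collar is a plain smooth disc 52 mm across. Point on its axis in the wing, 108 mm above the bench; x along the wing, y across it, z up.

How it is judged:
By the outcome, as a careful person would: the job done as asked, in the order asked, and still so for the second after the job is handed in, with the robot touching nothing.
It also fails if it takes over 32 s, if anything falls off the work surface, if the arm or the gripper's body presses on something with over 40 N, if the wrist force passes 120 N, or if a joint passes its speed limit or range.

## Working session

There is one attempt and no reset: what is moved stays moved. The work goes in short steps, Python scripts to look and compute and a shell command to move; the robot and the scene stay as the last step left them, time stands still between calls to the robot, and variables do not carry over. Pictures are saved under pics/ and viewed, at most 10 in all, crops included, and the job is handed in when it is done.

```bash
ls; mkdir -p pics
cat > h.py <<'E'
import numpy as np,cv2
from workcell import manip
def snap(n,f):
    s=manip.read_state(); c=manip.camera(n)
    cv2.imwrite(f'pics/{f}.png',cv2.cvtColor(c['frame'],cv2.COLOR_RGB2BGR))
    c['p']=np.array(s['position']);c['q']=s['eef_rot'];np.save(f'{f}.npy',c,allow_pickle=True);return c
def load(f): return np.load(f+'.npy',allow_pickle=True).item()
def world(c,u,v,z=None):
    f=210/np.tan(np.radians(c['vfov'])/2)
    if 'hand_eye' in c:
        from scipy.spatial.transform import Rotation as R
        T=np.eye(4);w,x,y,zz=c['q'];T[:3,:3]=R.from_quat([x,y,zz,w]).as_matrix();T[:3,3]=c['p'];T=T@c['hand_eye']
    else: T=np.linalg.inv(c['camera_from_world'])
    r=T[:3,:3]@np.array([(u-c['cx'])/f,-(v-c['cy'])/f,-1]);o=T[:3,3]
    return o+r*(c['depth'][int(v),int(u)] if z is None else (z-o[2])/r[2])
E
python3 - <<'E'
from h import *
c=snap('top','top1');snap('side','side1')
print({k:v for k,v in c.items() if k not in('frame','depth')});print(manip.read_state())
E
```

```text
pics
{'vfov': 44.0319177909229, 'cx': 270.2512619988116, 'cy': 209.41785271806475, 'camera_from_world': array([[-0.02792633, -0.99867847, -0.04314437,  0.03529815],
       [ 0.99834113, -0.03003889,  0.04911869, -0.55072553],
       [-0.05034978, -0.0417011 ,  0.99786067, -0.8655378 ],
       [ 0.        ,  0.        ,  0.        ,  1.        ]]), 'p': array([ 0.29584977, -0.66098441,  0.23013845]), 'q': array([-1.08096353e-03,  9.77938014e-01,  2.08892288e-01, -2.89889100e-04])}
{'t': 0.1, 'joint_positions': array([ 1.05652715,  0.59204515,  0.04832344,  1.60967735, -0.03325634,
        0.94269434, -0.03373352]), 'joint_vel': array([-8.42976578e-05, -1.53143428e-03,  2.13028921e-03, -1.31765566e-03,
        1.60021946e-03, -9.51716968e-05, -6.58789558e-04]), 'effort': array([ 5.50318218e-03, -5.49999583e+01,  1.55293163e+00, -1.98825037e+01,
        9.60918318e-03,  3.88124943e-03,  1.95993255e-05]), 'position': array([ 0.29582432, -0.66109718,  0.23024918]), 'eef_rot': array([-9.68064397e-04,  9.77944217e-01,  2.08863802e-01, -2.88655655e-04]), 'force': array([-0.35072373, -0.21617524,  0.72379287]), 'ft_torque': array([-0.00664103,  0.04463618, -0.01098662]), 'grasp_force': 0.0, 'width': 1.0022002641301277}
```

View pics/top1.png

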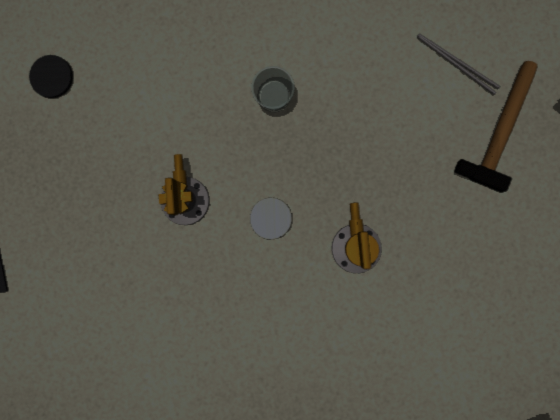

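View pics/side1.png

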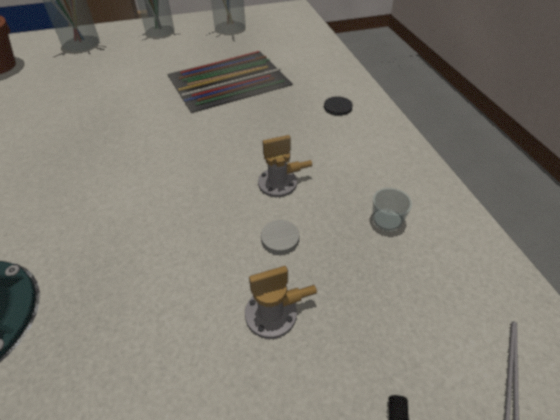

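The top view shows the left cap, at about (177,197), with lobes. The right one, at (363,250), has a round collar. I'll enlarge both to check and to get the wing ends.

Run:
```python
from h import *
c=load('top1');a=c['frame'][:,:,::-1]
b=np.hstack([a[145:235,140:220],a[195:285,320:400]]);b=cv2.convertScaleAbs(b,alpha=1.8)
cv2.imwrite('pics/crop1.png',cv2.resize(b,None,fx=5,fy=5,interpolation=cv2.INTER_CUBIC))
print(c['depth'][180:212:4,160:200:4].round(3))
```

```text
[[0.907 0.904 0.786 0.787 0.817 0.857 0.863 0.    0.891 0.893]
 [0.905 0.907 0.784 0.785 0.812 0.819 0.818 0.893 0.891 0.887]
 [0.907 0.822 0.783 0.785 0.807 0.819 0.818 0.89  0.892 0.891]
 [0.903 0.892 0.781 0.781 0.803 0.821 0.817 0.819 0.831 0.889]
 [0.819 0.819 0.781 0.786 0.803 0.819 0.815 0.818 0.826 0.89 ]
 [0.821 0.819 0.784 0.782 0.802 0.818 0.816 0.819 0.824 0.892]
 [0.903 0.891 0.783 0.784 0.798 0.82  0.821 0.844 0.865 0.889]
 [0.906 0.819 0.782 0.783 0.793 0.814 0.817 0.821 0.889 0.886]]
```

View pics/crop1.png

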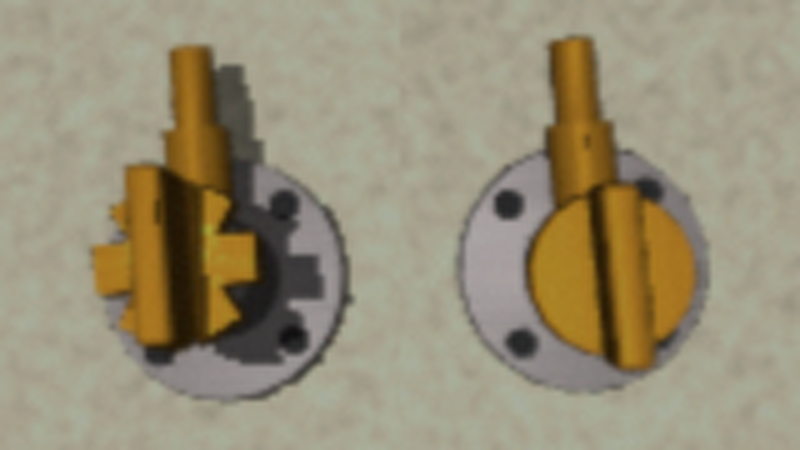

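The left cap is notched and the right one is a smooth disc. The left wing's top runs from about (168.6,178.2) to (171,214) in full-picture pixels.

```bash
cat >> h.py <<'E'
def plan(c,e1,e2):
    from scipy.spatial.transform import Rotation as R
    a=world(c,*e1,.12);b=world(c,*e2,.12);m=(a+b)/2;d=b-a
    s=manip.read_state();w,x,y,z=s['eef_rot'];Rm=R.from_quat([x,y,z,w]).as_matrix()
    dt=Rm.T@d; ang=np.arctan2(dt[1],dt[0]); ang=(ang+np.pi/2)%np.pi-np.pi/2
    g=m.copy();g[2]=.108-.019
    print('ends',a,b,'len',np.linalg.norm(d),'yaw',np.arctan2(d[1],d[0]))
    print('mid',m,'tool shift cm to grip',100*Rm.T@(g-s['position']),'turn',ang,'j',s['joint_positions'].round(2),'t',s['t'])
E
python3 - <<'E'
from h import *
c=load('top1');plan(c,(168.6,178.2),(171,214)); print('stub',world(c,178,155),'smooth',world(c,363,250))
E
```

```text
ends [0.59789269 0.16687082 0.12      ] [0.54378431 0.16421889 0.12      ] len 0.05417332601210736 yaw -3.0926204714858905
mid [0.5708385  0.16554486 0.12      ] tool shift cm to grip [ 58.87378237 -64.18859337  14.24479262] turn 0.3718532200274467 j [ 1.06  0.59  0.05  1.61 -0.03  0.94 -0.03] t 0.1
stub [0.64546765 0.16930232 0.0406746 ] smooth [ 0.48219555 -0.12031896  0.11861599]
```

```bash
python3 -m creep '[[5,58.9,-64.2,3,-2.77],[5,58.9,-64.2,3,-2.77],[5,58.9,-64.2,3,-2.77],[5,58.9,-64.2,3,-2.77],[5,58.9,-64.2,3,-2.77],[5,58.9,-64.2,3,-2.77],[5,58.9,-64.2,3,-2.77],[5,58.9,-64.2,3,-2.77],[5,58.9,-64.2,3,-2.77],[5,58.9,-64.2,3,-2.77],[5,58.9,-64.2,3,-2.77],[5,58.9,-64.2,3,-2.77],[5,58.9,-64.2,3,-2.77],[5,58.9,-64.2,3,-2.77],[5,58.9,-64.2,3,-2.77],[5,58.9,-64.2,3,-2.77],[5,58.9,-64.2,3,-2.77],[5,58.9,-64.2,3,-2.77],[5,58.9,-64.2,3,-2.77],[5,58.9,-64.2,3,-2.77]]'
python3 - <<'E'
from h import *
c=load('top1');plan(c,(168.6,178.2),(171,214))
E
```

```text
t: 1.77
position: [0.5595, 0.1299, 0.2023]
eef_rot: [-0.0, 0.107, 0.994, -0.0]
force: [-0.5, -0.3, 0.4]
width: 0.585
grasp_force: 0.0
ends [0.59789269 0.16687082 0.12      ] [0.54378431 0.16421889 0.12      ] len 0.05417332601210736 yaw -3.0926204714858905
mid [0.5708385  0.16554486 0.12      ] tool shift cm to grip [-0.35610712  3.7299679  11.32685506] turn -0.26391898480789244 j [ 0.18  0.52 -0.68  1.96  0.44  0.82  0.62] t 1.7667
```

```bash
python3 -m creep '[[5,-0.35,3.7,3,-0.26],[5,-0.35,3.7,3,-0.26],[5,-0.35,3.7,3,-0.26],[5,-0.35,3.7,3,-0.26],[5,-0.35,3.7,3,-0.26],[5,-0.35,3.7,3,-0.26]]'
python3 - <<'E'
from h import *
snap('wrist','w1')
E
```

```text
t: 2.27
position: [0.5711, 0.1617, 0.173]
eef_rot: [0.0, -0.017, 1.0, -0.001]
force: [-0.7, -0.7, -0.0]
width: 0.586
grasp_force: 0.0
```

View pics/w1.png

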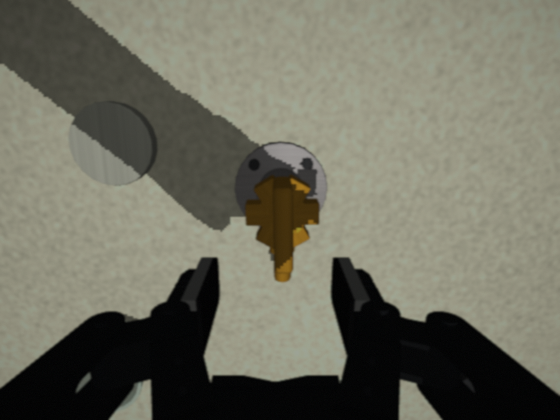

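The wrist picture shows the notched collar at (282,212), with its wing upright at about u=283 and the fingers at u=218 and 333. I'll crop in on the wing ends.

Run:
```python
from h import *
c=load('w1');a=c['frame'][:,:,::-1][165:290,225:345]
cv2.imwrite('pics/crop2.png',cv2.resize(cv2.convertScaleAbs(a,alpha=2),None,fx=4.8,fy=4.8,interpolation=cv2.INTER_CUBIC))
print(c['depth'][170:260:8,260:308:4].round(3))
```

```text
[[0.309 0.307 0.305 0.303 0.298 0.295 0.297 0.303 0.306 0.308 0.307 0.308]
 [0.308 0.293 0.244 0.237 0.227 0.227 0.227 0.23  0.237 0.246 0.31  0.309]
 [0.239 0.238 0.237 0.238 0.207 0.205 0.205 0.207 0.239 0.238 0.236 0.238]
 [0.24  0.239 0.24  0.205 0.203 0.202 0.203 0.202 0.204 0.241 0.24  0.241]
 [0.246 0.242 0.241 0.242 0.203 0.203 0.203 0.203 0.206 0.241 0.24  0.244]
 [0.244 0.242 0.243 0.244 0.206 0.205 0.205 0.207 0.207 0.242 0.243 0.242]
 [0.245 0.243 0.244 0.244 0.205 0.206 0.206 0.207 0.208 0.245 0.244 0.244]
 [0.255 0.246 0.247 0.247 0.208 0.208 0.207 0.208 0.211 0.247 0.248 0.257]
 [0.248 0.248 0.247 0.246 0.21  0.209 0.21  0.21  0.212 0.248 0.249 0.248]
 [0.25  0.25  0.25  0.25  0.212 0.212 0.211 0.211 0.213 0.249 0.249 0.341]
 [0.342 0.342 0.343 0.296 0.213 0.212 0.212 0.213 0.214 0.343 0.342 0.342]
 [0.346 0.345 0.345 0.345 0.215 0.214 0.213 0.214 0.217 0.346 0.345 0.345]]
```

View pics/crop2.png

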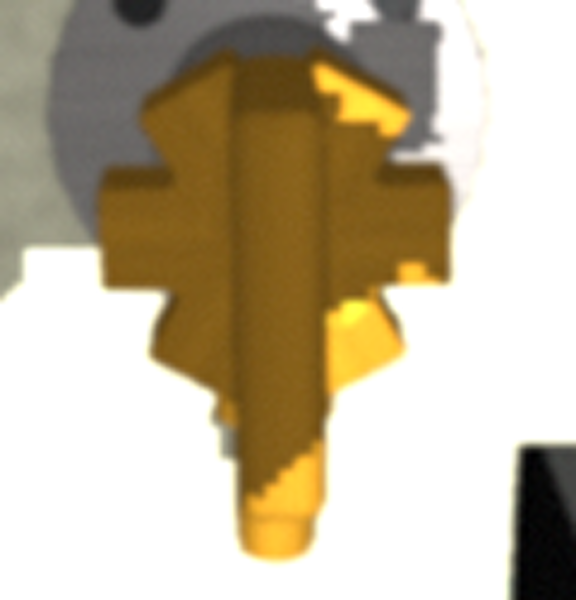

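Run:
```python
from h import *
c=load('w1');plan(c,(283.1,187.9),(284,272)); print(world(c,283,230),world(c,280,190))
```

```text
ends [0.54552198 0.16464004 0.12      ] [0.5994221  0.16745754 0.12      ] len 0.053973710545838945 yaw 0.052225026411962264
mid [0.57247204 0.16604879 0.12      ] tool shift cm to grip [-0.13925466  0.42344498  8.41916212] turn -0.016843984259734768 j [ 0.15  0.59 -0.71  1.94  0.53  0.81  0.75] t 2.3167
[0.57153296 0.16567014 0.11991109] [0.54711008 0.16292062 0.11890938]
```

```bash
python3 -m creep '[[5,-0.14,0.42,2,-0.02],[5,-0.14,0.42,2,-0.02],[5,-0.14,0.42,4,-0.02],[5,-0.14,0.42,4,-0.02],[5,-0.14,0.42,4,-0.02]]'
python3 - <<'E'
from h import *
c=load('w1');plan(c,(283.1,187.9),(284,272))
E
```

```text
t: 2.73
position: [0.5715, 0.1668, 0.1326]
eef_rot: [-0.001, -0.029, 1.0, -0.001]
force: [0.6, 1.3, -0.5]
width: 0.584
grasp_force: 0.0
ends [0.54552198 0.16464004 0.12      ] [0.5994221  0.16745754 0.12      ] len 0.053973710545838945 yaw 0.052225026411962264
mid [0.57247204 0.16604879 0.12      ] tool shift cm to grip [-0.10008404 -0.07481558  4.35769894] turn 0.00551319535038175 j [ 0.11  0.65 -0.68  1.96  0.59  0.74  0.71] t 2.7333
```

Aligned within 1 mm, so I'll go down and grip.

```bash
python3 -m creep '[[5,-0.1,-0.07,2,0],[5,-0.1,-0.07,4.2,0],[5,-0.1,-0.07,4.2,0],[5,-0.1,-0.07,4.2,0],[1,-0.1,-0.07,4.2,0],[1,-0.1,-0.07,4.2,0],[1,-0.1,-0.07,4.2,0],[1,-0.1,-0.07,4.2,0],[1,-0.1,-0.07,4.2,0],[1,-0.1,-0.07,4.2,0],[1,-0.1,-0.07,4.2,0],[1,-0.1,-0.07,4.2,0]]' 60
python3 - <<'E'
from h import *
c=load('w1');plan(c,(283.1,187.9),(284,272));print(manip.read_state()['ft_torque'])
E
```

```text
t: 3.73
position: [0.574, 0.1668, 0.0922]
eef_rot: [0.001, -0.029, 1.0, -0.001]
force: [-0.0, -1.3, 5.9]
width: 0.129
grasp_force: 53.1
ends [0.54552198 0.16464004 0.12      ] [0.5994221  0.16745754 0.12      ] len 0.053973710545838945 yaw 0.052225026411962264
mid [0.57247204 0.16604879 0.12      ] tool shift cm to grip [ 0.16160639 -0.06391464  0.31718856] turn 0.005364132752633033 j [ 0.08  0.7  -0.63  1.98  0.65  0.68  0.66] t 3.7333
[-0.38196051  0.15817313 -0.13310314]
```

```bash
python3 -m creep '[[1,0,0,0,0.1],[1,0,0,0,0.2],[1,0,0,0,0.3],[1,0,0,0,0.4],[1,0,0,0,0.5],[1,0,0,0,0.6],[1,0,0,0,0.6]]'
python3 - <<'E'
from h import *
s=manip.read_state();print(s['ft_torque'],s['joint_positions'].round(2))
E
```

```text
t: 4.32
position: [0.5738, 0.1659, 0.0922]
eef_rot: [0.001, 0.269, 0.963, -0.001]
force: [-1.9, -3.8, 8.1]
width: 0.133
grasp_force: 53.8
[-0.63088849  0.1981882  -0.26766701] [-0.03  0.66 -0.47  1.98  0.51  0.62  0.19]
```

```bash
python3 -m creep '[[1,0,0,0,0.1],[1,0,0,0,0.2],[1,0,0,0,0.3],[1,0,0,0,0.4],[1,0,0,0,0.5],[1,0,0,0,0.6],[1,0,0,0,0.6],[1,0,0,0,0.6]]'
python3 -m creep '[[4,0,0,0,0],[4,0,0,0,0],[4,0,0,0,0],[4,0,0,0,0],[4,0,0,0,0],[4,0,0,-2,0],[4,0,0,-5,0],[4,0,0,-8,0],[4,0,0,-8,0],[4,0,0,-8,0],[4,0,0,-8,0]]'
python3 - <<'E'
from h import *
snap('wrist','w2');snap('top','top2')
a=load('w2')['frame'];b=load('top2')['frame'][145:235,140:220]
b=cv2.resize(b,(373,420));cv2.imwrite('pics/after.png',cv2.resize(cv2.convertScaleAbs(np.hstack([a,b])[:,:,::-1],alpha=1.6),(800,360)))
E
```

```text
t: 4.98
position: [0.5731, 0.1652, 0.0921]
eef_rot: [0.001, 0.541, 0.841, -0.002]
force: [-3.3, -3.6, 9.7]
width: 0.134
grasp_force: 54.1
t: 5.9
position: [0.5728, 0.1672, 0.1703]
eef_rot: [-0.0, 0.54, 0.842, -0.0]
force: [0.1, -1.1, -0.0]
width: 0.469
grasp_force: 0.0
```

View pics/after.png

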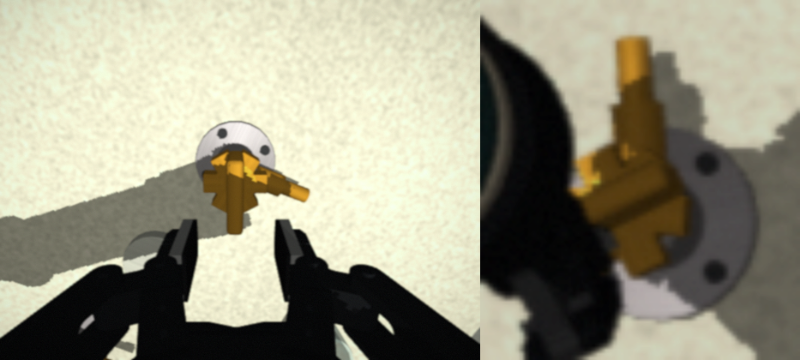

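The wing has turned with the tool, about 1.2 rad clockwise. The fingers are open and clear above it.

```bash
python3 -c "
from workcell import manip
print(manip.finish_job())"
```

```text
the job is handed in; nothing more can be done
None
```

I turned the notched fuel gas cap about 1.2 rad (roughly 0.19 of a turn) clockwise and let go of it; I did not touch the smooth cap, and I have handed the job in.

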